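# Close the loaded chest, jack up its front and hold

## Robot

A 6-joint arm with a two-finger parallel gripper is mounted at the origin on the work surface. World frame = base frame: x ahead of the robot, y to its left, z up, the work surface at z = 0. Lengths are in m, angles in rad, forces in N, time in s.
With the tool pointing down it reaches from about 0.35 to 0.85 m from the base axis. Payload 8.1 kg.
Tool frame: the origin (TCP) lies midway between the tips of the shut fingers; the grasp point (between the pads) lies 19 mm behind it; z points along the fingers, y is the direction in which the jaws open and shut (so a half turn about z gives the same grasp; the last joint's range is limited). The gripper opens to 93 mm and grips with 3 to 60 N. Pads are 15 mm wide; open, the fingers measure 128 mm over their backs; the gripper's body (75 mm by 188 mm) begins 65 mm behind the grasp point.
Start: joints at [1.02, 0.13, 1.488, -0, 1.523, -0.085], TCP at [0.269, 0.536, 0.219] pointing down, gripper open.
Joint ranges: [-2.96, 2.96], [-0.89, 2.26], [0.02, 2.5], [-1.34, 4.48], [0, 2.73], [-2.66, 2.66]. Speed limits (rad/s): [2.39, 2.39, 2.79, 3.14, 3.14, 3.14].

## Interface

Orientations are given as a unit quaternion [w, x, y, z].
In Python, from rig import sense, snapshot, camera_info, finish_job gives the robot as it stands. The module is installed in compiled form; this text tells all that it offers.
- The arm moves only by the shell command python3 -m inch 'ROWS'. ROWS is JSON, a list of rows, each a list of 3 entries, a list of its own where there are three numbers: the shift along the tool's x, y, z in m, then the turn, a rotation vector about the tool's x, y, z in degrees, then the finger opening in m, from 0 to 0.093. A call has 1 to 10 rows; each row shifts and turns the commanded pose from where the row before left it, along the tool's axes as they then stand; what a row does not reach is not made up. A row lasts 1/10 s, in which the tool goes at most 50 mm and 8.59 degrees, less where a joint would pass 70% of its speed; a pose out of reach is approached as far as the arm can. A call with a gripper value outside its range is refused whole. The fingers move at their own pace and stop on an object; the grip force is fixed at half the most. Time passes only in rows, so rows that do not move let the fingers close. It gives the time, the measured TCP pose, the force and the opening at its end, in the units of the state.
- sense(): the state, without advancing time (a new reading comes with each control period).
- snapshot(name): name is "side" or "top" or "wrist"; returns the picture (480x640x3 uint8, red, green, blue); there is no depth.
- camera_info(name): a dict with "vertical_fov" (degrees; the focal length in pixels is half the picture's height over the tangent of half this angle, whatever the lens; pixels are square), "cx", "cy" (the principal point, pixels), "k1" (the pictures are not rectified: a ray, as slopes to the right and down, at radius r is drawn at 1 + k1 r^2 times it, then the intrinsics apply), "origin" and "rotation" of the camera in the world. Camera axes: x right, y up, looking along -z (the intrinsics and any distortion apply to the point x, -y, -z); pixel columns grow to the right and rows downward; lengths in m; the calibration is good to about 2 mm. A picture is of the moment at which its call begins: read the wrist's pose just before it. camera_info takes no time and is no camera call; for the wrist camera it gives the pose at the moment of the call.
- finish_job(): hands the job in, once; it reports no verdict.
The state is a dict: "clock": time; "q": joint angles; "qvel": joint speeds; "effort": joint torques, N m; "ee_pos": TCP position; "eef_rot": TCP orientation; "wrist_force": force on the tool from outside, world axes, zero at the start; "ft_torque": the same for the moment, N m; "width": opening from 0.0 (shut) to 1.0 (fully open).
Only numpy, scipy, OpenCV 4.12 (cv2) and the standard library are available. Lean on these libraries where they do the work, as an engineer would, in place of code of your own. Each camera call takes 0.05 s, during which the arm holds its last target.

## Task

The steel chest on the workbench has been loaded: close its lid fully, then set the small lever jack on the bench in front of the chest with its saddle centred under the marked lift point, the shoe with the bolt head on the chest's front rail. Give the jack handle one full trial stroke, let it come all the way back up so that the chest settles on the bench, then push the handle fully down again and finish while still holding it down, the chest's front edge raised by the jack alone, so that a mate can slip a skid under it. Do not shove the chest out of its place, and leave the carton, the pipe piece and the hammer alone.

Things in the scene. Friction and masses are not known exactly. Their poses are not given: they have to be found in the camera images.
- chest: Loose grey steel chest with a load of cartons, 2.4 to 3.6 kg in all, 180 mm deep (x), 280 wide (y), 110 high without lid. Origin: centre of its underside. The front (-x side, 90 mm from the origin) looks to the robot's right (world -y); a rail 220 mm long, 18 deep runs along it, 82 to 94 mm above the bench. Jacked at the front it tilts about its rear lower edge.
- lid (a joint): Chest lid: 0 = closed, grows as it opens (rad, at most 1.2). Hinge line along the chest's y, 90 mm behind the chest's origin, 110 mm above the bench, at the plate's underside. Stiff, stays where it is left; 1 to 3 N down on the front edge closes it. A 6 mm steel plate, 180 x 280 mm, with a tab 60 mm wide standing 12 mm out at the middle of the front edge.
- lid_edge (a point): Point on the upper face of the lid, on its middle line, 20 mm in from the front edge and 160 mm from the hinge line, where it can be pushed. Turns with the lid: its z axis is the lid's upward normal.
- lift_pad (a point): Marked lift point: centre of the flat underside of the dark steel shoe on the front rail, 72 mm above the bench while the chest stands flat, 38 mm in front of the chest's face, up to 40 mm either side of its middle. Shoe plate 60 mm (x, 28 mm of it ahead of the point) x 50 x 10; an 18 mm round bolt head on top lies straight above the point. Axes: x into the chest, y along the rail, z up.
- jack: Loose steel lever jack, about 0.7 kg. Origin: on the underside of its base, straight below the carrying post. Its x axis runs from the handle towards the saddle, z up. The base plate reaches from 125 mm behind (-x) to 75 mm ahead (+x) of the origin, is 90 mm wide and 12 mm thick.
- jack_grip (a point): Centre of the gripping part of the jack's upright carrying post, 78 mm above the jack's underside. The post is 22 mm (jack x) by 26 mm (jack y), its top 100 mm above the underside, and is free on both y sides from there down to the base plate; the jack balances close to it. Axes as the jack's.
- saddle_top (a point): Centre of the round saddle's upper face (30 mm across), 50 mm ahead of the post along the jack's x; 60 mm above the jack's underside while the handle is up, and it rises straight up by 32 mm over the handle's full stroke.
- handle (a joint): Jack handle: 0 = up (its spring returns it there), 0.6 = fully down on its stop (rad). Pivot line along the jack's y, 30 mm behind the post, 60 mm above the underside. Saddle lift is proportional to it; spring and load push it up again unless held. Pushing down at its pad takes 3 to 5 N free, 10 to 18 N under the chest.
- handle_pad (a point): Centre of the upper face of the black rubber pad (36 x 44 x 10 mm) at the handle's end, 72 mm from the pivot. Handle up: about 105 mm above the jack's underside and 87 mm behind the post, the pad sloping at 0.6 rad with its outer end higher. Fully down: level, 65 mm above and 102 mm behind. Axes: the jack's, turning with the handle.
- carton: Bystander: brown cardboard carton, 110 x 90 x 80 mm, origin under its centre.
- pipe: Bystander: upright offcut of metal downpipe, 80 mm across, 100 mm high, origin under its centre.
- hammer: Bystander: hammer lying on the bench, along its own x, the handle to its -x, about 260 mm long.
Not all that is in view belongs to the job. What is shaped like the jack but orange is not meant.

How it is judged:
On the way, in this order (a step that is already met when the one before it is completed fails the run):
1. the lid is closed (value of joint lid below 0.06 rad), for 0.2 s.
2. the jack stands on the bench, handle up, its saddle under the marked lift point (horizontal distance between saddle_top and lift_pad below 0.015 m and angle between jack_grip's own z axis and vertical below 0.07 rad and height (world z) of jack_grip below 0.084 m and value of joint lid below 0.06 rad and value of joint handle below 0.1 rad), for 0.2 s.
3. trial stroke: the handle is down and the lift point raised (horizontal distance between saddle_top and lift_pad below 0.015 m and value of joint handle above 0.5 rad and height (world z) of lift_pad above 0.084 m and value of joint lid below 0.06 rad), for 0.1 s.
4. the handle is back up and the chest stands on the bench again (value of joint handle below 0.1 rad and height (world z) of lift_pad below 0.077 m), for 0.1 s.
At the end, for the whole second after the job is handed in: Handle held down (over 0.5 rad, robot pushes over 2 N), lift point over 84 mm above the bench on the jack alone (over 4 N; robot not touching the chest), saddle within 15 mm of the lift point in plan, jack upright on the bench, lid closed (under 0.06 rad) (all of step 3 and angle between jack_grip's own z axis and vertical below 0.07 rad and height (world z) of jack_grip below 0.084 m and contact force between jack and chest above 4 N and contact force between each of the arm, the fingers and chest below 0.5 N and contact force between any of the fingers, the arm and jack above 2 N); the arm keeps its last pose, push and grip.
It fails at once if the chest is shoved more than 40 mm out of its place (distance of chest from where it was at the start of the episode above 0.04 m).
It fails at once if the carton, the pipe or the hammer is moved more than 20 mm (distance of any of carton, pipe, hammer from where it was at the start of the episode above 0.02 m).
It also fails if it takes over 72 s, if anything falls off the work surface, if the arm or the gripper's body presses on something with over 40 N, if the wrist force passes 120 N, or if a joint passes its speed limit or range.

## Working session

There is one attempt and no reset: what is moved stays moved. The work goes in short steps, Python scripts to look and compute and a shell command to move; the robot and the scene stay as the last step left them, time stands still between calls to the robot, and variables do not carry over. Pictures are saved under pics/ and viewed, and the job is handed in when it is done.

```bash
mkdir -p pics; python3 - <<'E'
from rig import *
import cv2
print(sense())
for n in ("side","top","wrist"):
    ci=camera_info(n); print(n,ci)
    im=snapshot(n); cv2.imwrite(f"pics/{n}0.png",im[:,:,::-1])
E
```

```text
{'clock': 0.0, 'q': array([ 1.01959767e+00,  1.31142241e-01,  1.48928968e+00,  8.01698216e-06,
        1.52299627e+00, -8.53718447e-02]), 'qvel': array([-7.57281594e-04, -5.98658843e-04,  4.90207131e-05, -4.33510214e-04,
       -1.08752841e-03, -1.69273912e-03]), 'effort': array([-4.11999081e-04, -5.59842968e+01, -4.91761601e+01,  7.67065678e-02,
        3.57057794e-02, -1.97012159e-04]), 'ee_pos': array([0.26915761, 0.53559864, 0.21759304]), 'eef_rot': array([-2.91008555e-04,  2.30813331e-01,  9.72997618e-01, -8.70421967e-04]), 'wrist_force': array([ 0.49090274,  0.15558904, -0.6073564 ]), 'ft_torque': array([-0.0257108 , -0.01264802, -0.02661822]), 'width': 1.0001946733073395}
side {'vertical_fov': 42.00896254496512, 'cx': 315.1912434257274, 'cy': 239.09723638142123, 'k1': -0.021463452862580185, 'origin': array([ 0.1841303 , -1.00832327,  1.27118932]), 'rotation': array([ 0.91982785,  0.3635277 , -0.06239151, -0.13368483])}
top {'vertical_fov': 49.22092238367651, 'cx': 315.0001630851791, 'cy': 242.89215946001343, 'k1': -0.11850971813692494, 'origin': array([0.37895963, 0.02349564, 1.50986511]), 'rotation': array([-0.70641661, -0.03471355,  0.02578426,  0.70647414])}
wrist {'vertical_fov': 68.57348926802041, 'cx': 326.619850804063, 'cy': 245.39782540581055, 'k1': -0.04112729387382131, 'origin': array([0.20507802, 0.56857157, 0.38410592]), 'rotation': array([ 0.84440802, -0.11077618, -0.06721363,  0.51979425])}
```

View pics/side0.png

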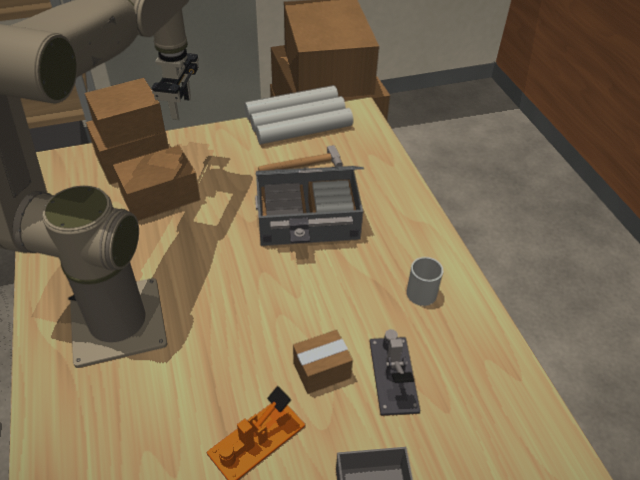

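View pics/top0.png

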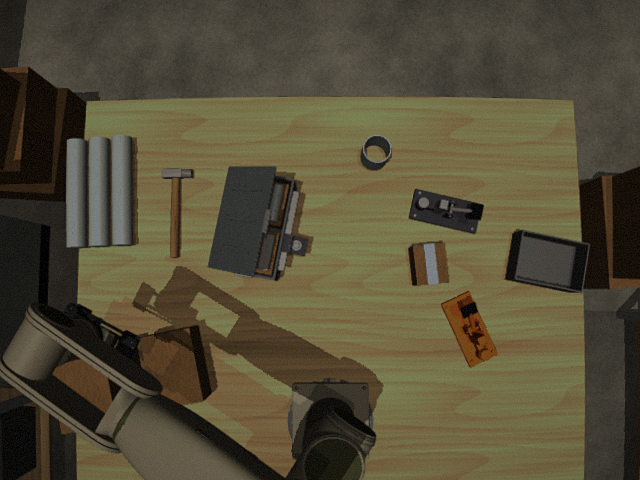

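View pics/wrist0.png

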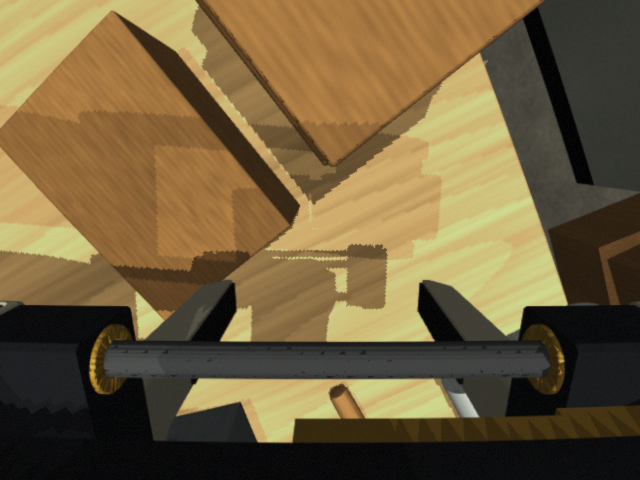

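```bash
cat > h.py <<'E'
import numpy as np, cv2
from scipy.spatial.transform import Rotation as R
from rig import *
def cam(n):
    c=camera_info(n); f=240/np.tan(np.radians(c['vertical_fov']/2))
    q=c['rotation']; M=R.from_quat([q[1],q[2],q[3],q[0]]).as_matrix()
    K=np.array([[f,0,c['cx']],[0,f,c['cy']],[0,0,1]]); D=np.array([c['k1'],0,0,0,0.])
    return K,D,M,np.array(c['origin'])
def ray(c,u,v):
    K,D,M,o=c
    p=cv2.undistortPoints(np.array([[[u,v]]],float),K,D,None,None)[0,0]
    d=M@np.array([p[0],-p[1],-1.]); return o,d/np.linalg.norm(d)
def onz(c,u,v,z):
    o,d=ray(c,u,v); return o+d*(z-o[2])/d[2]
def tri(rs):
    A=np.zeros((3,3));b=np.zeros(3)
    for o,d in rs:
        P=np.eye(3)-np.outer(d,d);A+=P;b+=P@o
    x=np.linalg.solve(A,b); return x,[np.linalg.norm(np.cross(x-o,d)) for o,d in rs]
def proj(c,X):
    K,D,M,o=c; X=np.atleast_2d(X); p=(X-o)@M*np.array([1,-1,-1])
    return cv2.projectPoints(p.reshape(-1,1,3),np.zeros(3),np.zeros(3),K,D)[0][:,0]
def crop(im,x0,y0,x1,y1,s,name):
    cv2.imwrite(name,cv2.resize(im[y0:y1,x0:x1,::-1],None,fx=s,fy=s,interpolation=cv2.INTER_CUBIC))
E
python3 - <<'E'
import cv2
t=cv2.imread('pics/top0.png');s=cv2.imread('pics/side0.png')
a=cv2.resize(t[150:290,200:330],None,fx=4,fy=4,interpolation=2)
b=cv2.resize(t[170:250,395:495],None,fx=6,fy=6,interpolation=2)
c=cv2.resize(s[155:255,245:375],None,fx=6,fy=6,interpolation=2)
d=cv2.resize(s[320:420,355:435],None,fx=6,fy=6,interpolation=2)
for n,i in zip('abcd',(a,b,c,d)): cv2.imwrite(f'pics/crop_{n}.png',i)
E
```

```text
(no output)
```

View pics/crop_a.png

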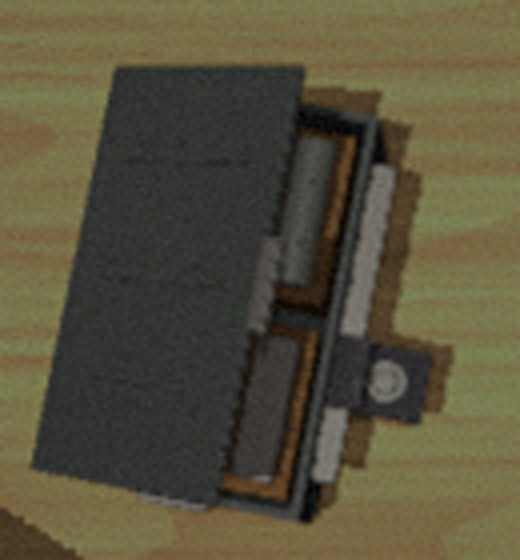

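View pics/crop_b.png

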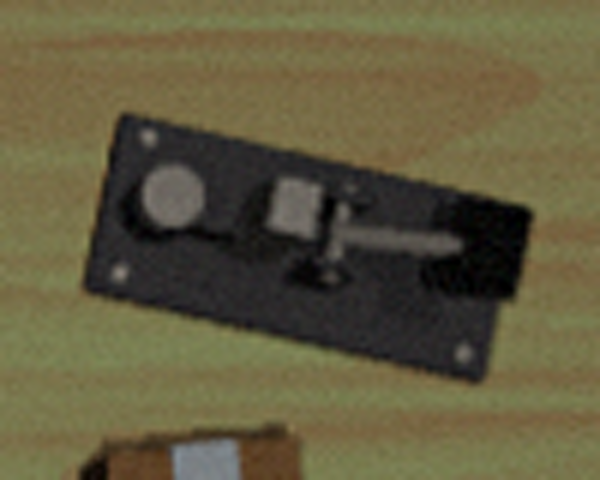

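View pics/crop_c.png

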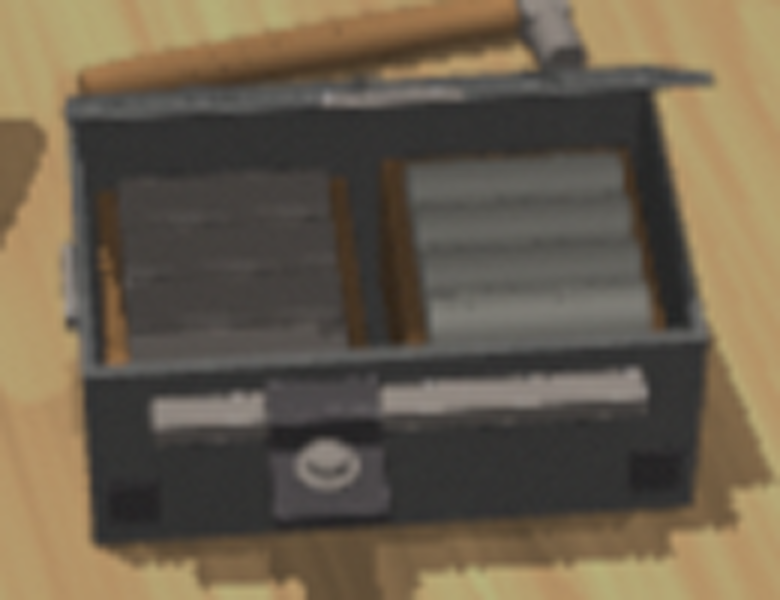

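View pics/crop_d.png

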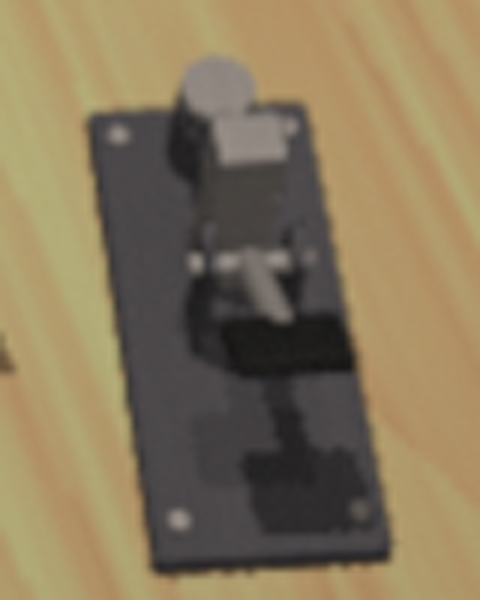

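```bash
cat > m.py <<'E'
from h import *
T=cam('top');S=cam('side')
A=lambda x,y:(200+x/4-.375,150+y/4-.375)
B=lambda x,y:(395+x/6-.4,170+y/6-.4)
C=lambda x,y:(245+x/6-.4,155+y/6-.4)
Dd=lambda x,y:(355+x/6-.4,320+y/6-.4)
np.set_printoptions(precision=4,suppress=True)
print('bolt',tri([ray(T,*A(388,381)),ray(S,*C(328,462))]), onz(T,*A(388,381),.088),onz(S,*C(328,462),.088))
print('rim front top:',onz(T,*A(380,118),.11),onz(T,*A(305,520),.11))
print('rim front side:',onz(S,*C(707,333),.11),onz(S,*C(86,372),.11))
print('bottom front side:',onz(S,*C(96,543),.0),onz(S,*C(692,508),.0))
print('lid front corners tri', tri([ray(T,*A(303,67)),ray(S,*C(712,78))]),tri([ray(T,*A(217,505)),ray(S,*C(68,105))]))
print('tab', tri([ray(T,*A(283,238)),ray(S,*C(463,95))]),tri([ray(T,*A(250,332)),ray(S,*C(322,97))]))
print('lid rear', onz(T,*A(115,67),.116),onz(T,*A(33,467),.116))
print('jack base top', [onz(T,*B(*p),.012) for p in ((125,113),(487,382),(85,290))])
print('jack base side', [onz(S,*Dd(*p),.012) for p in ((90,115),(303,103),(390,548),(154,560))])
print('saddle',tri([ray(T,*B(173,197)),ray(S,*Dd(217,87))]),onz(T,*B(173,197),.06),onz(S,*Dd(217,87),.06))
print('post', onz(T,*B(297,207),.1),onz(S,*Dd(252,138),.1))
print('carton',[onz(T,u,v,.08) for u,v in ((410,243),(446,242),(449,282),(413,285))])
print('pipe',onz(T,376,149,.1))
print('hammer',onz(T,177,174,.02),onz(T,175,255,.02))
E
python3 m.py
```

```text
bolt (array([0.4964, 0.0916, 0.0854]), [np.float64(0.000626468379214507), np.float64(0.0006264683792145749)]) [0.4956 0.0916 0.088 ] [0.4963 0.089  0.088 ]
rim front top: [0.673  0.0967 0.11  ] [0.4006 0.1457 0.11  ]
rim front side: [0.6748 0.099  0.11  ] [0.4034 0.1507 0.11  ]
bottom front side: [0.4026 0.1502 0.    ] [0.6745 0.0953 0.    ]
lid front corners tri (array([0.6824, 0.1391, 0.2234]), [np.float64(0.0004911014702938967), np.float64(0.0004911014702938936)]) (array([0.4092, 0.1889, 0.2307]), [np.float64(0.0013831268766248566), np.float64(0.0013831268766248607)])
tab (array([0.573 , 0.1499, 0.2303]), [np.float64(0.0004943075606168178), np.float64(0.0004943075606169452)]) (array([0.5158, 0.1702, 0.2257]), [np.float64(0.0011317530414912094), np.float64(0.0011317530414913825)])
lid rear [0.7081 0.2774 0.116 ] [0.4355 0.3283 0.116 ]
jack base top [array([ 0.6661, -0.2492,  0.012 ]), array([ 0.5352, -0.4231,  0.012 ]), array([ 0.5796, -0.2282,  0.012 ])]
jack base side [array([ 0.5808, -0.2324,  0.012 ]), array([ 0.6655, -0.2511,  0.012 ]), array([ 0.6207, -0.4427,  0.012 ]), array([ 0.5354, -0.4225,  0.012 ])]
saddle (array([ 0.6178, -0.2627,  0.0586]), [np.float64(0.0004949745195358688), np.float64(0.0004949745195356863)]) [ 0.6171 -0.2623  0.06  ] [ 0.6178 -0.2636  0.06  ]
post [ 0.6061 -0.3113  0.1   ] [ 0.6076 -0.3132  0.1   ]
carton [array([ 0.5012, -0.2191,  0.08  ]), array([ 0.5039, -0.3189,  0.08  ]), array([ 0.394 , -0.3251,  0.08  ]), array([ 0.3862, -0.2258,  0.08  ])]
pipe [ 0.7594 -0.1266  0.1   ]
hammer [0.7095 0.4465 0.02  ] [0.472 0.446 0.02 ]
```

The top picture shows the chest's bolt head at (297,245). The jack's saddle is at (424,202) and its post at (444,204). The measured sizes fit the given ones: the rail line, the 38 mm offset and the 60 mm saddle height. Lid first.

```bash
cat >> h.py <<'E'
def tool():
    s=sense(); q=s['eef_rot']; return np.array(s['ee_pos']),R.from_quat([q[1],q[2],q[3],q[0]]).as_matrix()
def need(target,yaw=None):
    """print shift (tool mm) to target, and remaining turn (deg about tool axes) for tool-down with tool-y axis along world yaw(rad)"""
    p,M=tool(); print('pos',p.round(4),'shift mm',(M.T@(np.array(target)-p)*1e3).round(1),'tooly yaw',np.degrees(np.arctan2(M[1,1],M[0,1])).round(2))
    if yaw is not None:
        best=None
        for k in (0,np.pi):
            y=np.array([np.cos(yaw+k),np.sin(yaw+k),0]);z=np.array([0,0,-1.]);G=np.c_[np.cross(y,z),y,z]
            print(' turn',np.degrees(R.from_matrix(M.T@G).as_rotvec()).round(2), 'shift in goal axes mm',(G.T@(np.array(target)-p)*1e3).round(1))
E
python3 -m inch '[[[0,0,-0.045],[0,0,0],0],[[0,0,-0.045],[0,0,0],0],[[-0.04,-0.019,0],[0,0,0],0],[[-0.04,-0.019,0],[0,0,0],0],[[-0.04,-0.019,0],[0,0,0],0],[[-0.04,-0.019,0],[0,0,0],0],[[-0.04,-0.019,0],[0,0,0],0],[[-0.04,-0.019,0],[0,0,0],0],[[-0.04,-0.019,0],[0,0,0],0],[[-0.04,-0.019,0],[0,0,0],0]]'
python3 -c "
from h import *
need([.5476,.175,.24]); print(sense()['q'],sense()['width'])"
```

```text
clock: 1.15
ee_pos: [0.4878, 0.2549, 0.3084]
eef_rot: [-0.0, 0.231, 0.973, -0.0]
wrist_force: [1.5, 1.1, -0.2]
width: 0.185
pos [0.4878 0.2549 0.3084] shift mm [-89.3 -44.5  68.4] tooly yaw 63.31
[ 3.88368279e-01 -2.35607803e-02  1.48574321e+00  1.98899969e-05
  1.67971799e+00 -7.16640443e-01] 0.18484513413352743
```

```bash

python3 -m inch '[[[-0.03,-0.015,0],[0,0,0],0],[[-0.03,-0.015,0],[0,0,0],0],[[-0.03,-0.015,0],[0,0,0],0],[[0,0,0.035],[0,0,0],0],[[0,0,0.033],[0,0,0],0],[[0,0,0],[0,0,0],0]]'
python3 -c "
from h import *
need([.5476,.175,.116]); crop(snapshot('side'),180,100,500,340,2.5,'pics/s1.png')"
```

```text
clock: 1.75
ee_pos: [0.5444, 0.1748, 0.2346]
eef_rot: [-0.004, 0.231, 0.973, -0.002]
wrist_force: [-0.0, -0.5, -0.1]
width: 0.008
pos [0.5444 0.1748 0.2346] shift mm [ -3.7   2.3 118.6] tooly yaw 63.27
```

View pics/s1.png

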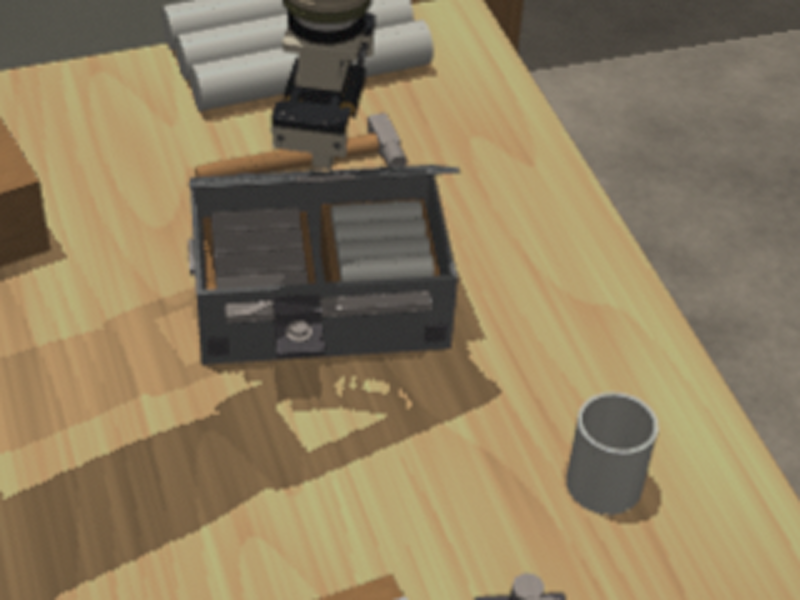

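The shut fingers stand just above the lid, close to its front edge at about (320,165). Pushing down now.

```bash

python3 -m inch '[[[0,0,0.01],[0,0,0],0],[[0,0,0.012],[0,0,0],0],[[0,0,0.012],[0,0,0],0],[[0,0,0.012],[0,0,0],0],[[0,0,0.012],[0,0,0],0],[[0,0,0.012],[0,0,0],0]]'
python3 -m inch '[[[0,0,0.012],[0,0,0],0],[[0,0,0.012],[0,0,0],0],[[0,0,0.01],[0,0,0],0],[[0,0,0.006],[0,0,0],0]]'
python3 -m inch '[[[0,0,0.002],[0,0,0],0],[[0,0,0.002],[0,0,0],0],[[0,0,0.002],[0,0,0],0]]'

```

```text
clock: 2.4
ee_pos: [0.5472, 0.1759, 0.1696]
eef_rot: [-0.0, 0.231, 0.973, -0.0]
wrist_force: [0.1, -0.9, 1.6]
width: 0.004
clock: 2.8
ee_pos: [0.5468, 0.1758, 0.1291]
eef_rot: [-0.001, 0.231, 0.973, -0.0]
wrist_force: [-0.0, 0.2, 1.7]
width: 0.004
clock: 3.1
ee_pos: [0.5476, 0.1761, 0.125]
eef_rot: [0.0, 0.231, 0.973, 0.0]
wrist_force: [-0.1, -0.6, 1.0]
width: 0.001
```

```bash

python3 -m inch '[[[0,0,0.003],[0,0,0],0],[[0,0,0.002],[0,0,0],0],[[0,0,0.002],[0,0,0],0],[[0,0,0],[0,0,0],0]]'
python3 -m inch '[[[0,0,0.002],[0,0,0],0],[[0,0,0],[0,0,0],0]]'

```

```text
clock: 3.5
ee_pos: [0.5472, 0.1759, 0.1173]
eef_rot: [-0.0, 0.231, 0.973, -0.0]
wrist_force: [-0.6, -0.6, -0.2]
width: 0.003
clock: 3.7
ee_pos: [0.5474, 0.176, 0.1167]
eef_rot: [0.0, 0.231, 0.973, 0.0]
wrist_force: [-3.7, -1.1, 9.0]
width: 0.005
```

```bash

python3 -m inch '[[[0,0,-0.02],[0,0,0],0.02],[[0,0,-0.045],[0,0,8.5],0.093],[[0,0,-0.045],[0,0,8.5],0.093],[[0,0,0],[0,0,8.5],0.093],[[0,0,0],[0,0,8.5],0.093],[[0,0,0],[0,0,8.5],0.093],[[0,0,0],[0,0,8.5],0.093],[[0,0,0],[0,0,8.5],0.093],[[0,0,0],[0,0,8.5],0.093],[[0,0,0],[0,0,8.5],0.093]]'
python3 -c "
from h import *
need([.606,-.313,.2],np.radians(-13.2)); print(sense()['q'])
crop(snapshot('side'),180,100,500,340,2.5,'pics/s2.png')
crop(snapshot('top'),180,140,340,300,3.5,'pics/t2.png')"
```

```text
clock: 4.7
ee_pos: [0.5472, 0.176, 0.2255]
eef_rot: [-0.0, 0.785, 0.619, -0.0]
wrist_force: [-0.1, -0.3, -0.8]
width: 0.816
pos [0.5472 0.176  0.2255] shift mm [-461.7  171.6   25.4] tooly yaw -13.53
 turn [-0.02  0.   -0.33] shift in goal axes mm [-462.7  168.9   25.5]
 turn [0.0000e+00 3.0000e-02 1.7967e+02] shift in goal axes mm [ 462.7 -168.9   25.5]
[2.21927101e-01 5.99271858e-02 1.55076870e+00 1.48962704e-04
 1.53120303e+00 4.58114290e-01]
```

View pics/s2.png

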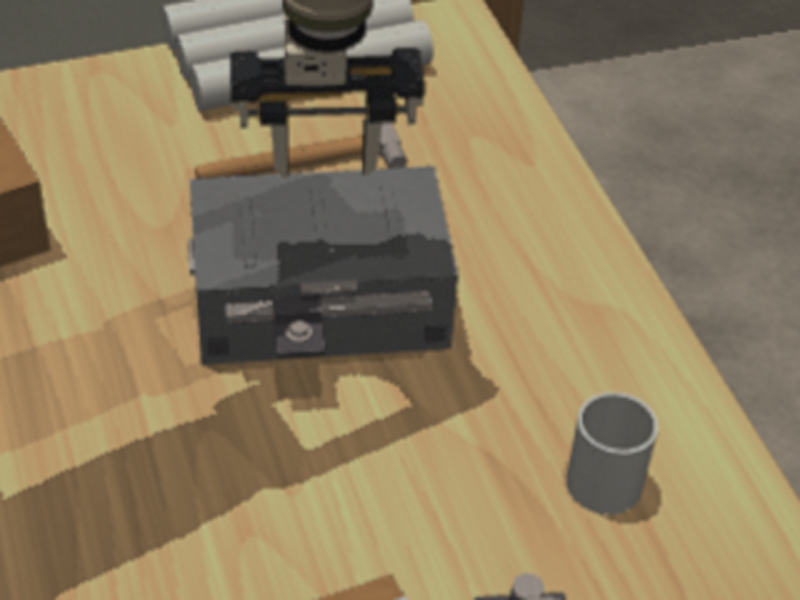

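The lid is shut flat and the chest has not moved: its corners are at the same pixels as before. On to the jack.

```bash

python3 -m inch '[[[-0.042,0.0156,0],[0,0,0],0.093],[[-0.042,0.0156,0],[0,0,0],0.093],[[-0.042,0.0156,0],[0,0,0],0.093],[[-0.042,0.0156,0],[0,0,0],0.093],[[-0.042,0.0156,0],[0,0,0],0.093],[[-0.042,0.0156,0],[0,0,0],0.093],[[-0.042,0.0156,0],[0,0,0],0.093],[[-0.042,0.0156,0],[0,0,0],0.093],[[-0.042,0.0156,0],[0,0,0],0.093],[[-0.042,0.0156,0],[0,0,0],0.093]]'
python3 -m inch '[[[-0.042,0.0156,0],[0,0,0],0.093],[[0,0,0],[0,0,0],0.093]]'
python3 -c "
from h import *
need([.606,-.313,.13],np.radians(-13.2)); print(sense()['q'])
cv2.imwrite('pics/w3.png',snapshot('wrist')[:,:,::-1])"
```

```text
clock: 5.8
ee_pos: [0.6033, -0.2704, 0.2255]
eef_rot: [-0.0, 0.782, 0.623, 0.0]
wrist_force: [0.7, 0.6, 0.0]
width: 1.002
clock: 6.0
ee_pos: [0.6078, -0.3186, 0.224]
eef_rot: [-0.0, 0.784, 0.621, -0.001]
wrist_force: [0.2, -0.3, 0.9]
width: 1.0
pos [ 0.6078 -0.3186  0.224 ] shift mm [ 5.1 -2.9 94. ] tooly yaw -13.19
 turn [-0.08  0.07  0.01] shift in goal axes mm [ 5. -3. 94.]
 turn [-1.1000e-01 -1.3000e-01 -1.7999e+02] shift in goal axes mm [-5.  3. 94.]
[-0.55656654  0.36380334  1.20695494 -0.00164738  1.57183621 -0.32642229]
```

View pics/w3.png

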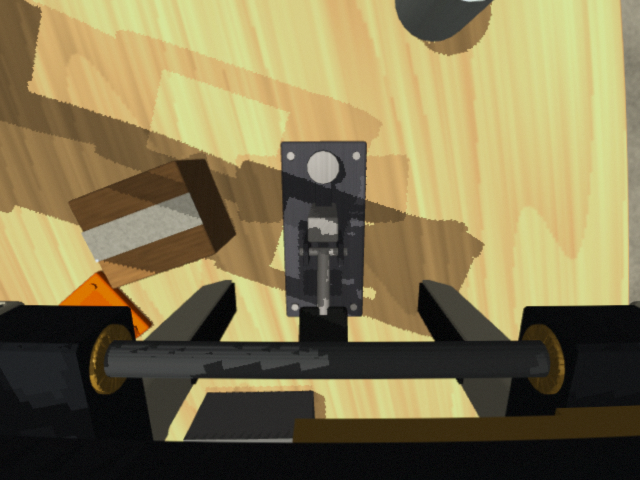

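The wrist picture shows the jack nearly aligned with the tool, with the saddle at (323,167) and the top of the post at (323,228). I'll check this against the earlier measurement.

```bash

python3 -c "
from h import *
W=cam('wrist'); np.set_printoptions(precision=4,suppress=True)
a=onz(W,323,167,.06);b=onz(W,323,228,.1);print(a,b,np.degrees(np.arctan2(*(a-b)[[1,0]])),np.linalg.norm((a-b)[:2]))
for p in ((281,142),(366,142),(362,316),(288,316)): print(onz(W,*p,.012))
print(camera_info('wrist')['origin'])
"
```

```text
[ 0.6171 -0.2579  0.06  ] [ 0.6062 -0.3055  0.1   ] 77.15926372776545 0.04877885673496382
[ 0.5796 -0.2249  0.012 ]
[ 0.6654 -0.2451  0.012 ]
[ 0.6211 -0.437   0.012 ]
[ 0.5362 -0.4171  0.012 ]
[ 0.6239 -0.2459  0.3907]
```

```bash

python3 -c "
from h import *
need([.606,-.3125,.059],np.radians(-13.1))"
```

```text
pos [ 0.6082 -0.3158  0.2243] shift mm [  2.7  -2.6 165.3] tooly yaw -13.14
 turn [-0.09 -0.01 -0.04] shift in goal axes mm [  2.7  -2.8 165.3]
 turn [-2.0000e-02  1.4000e-01  1.7996e+02] shift in goal axes mm [ -2.7   2.8 165.3]
```

```bash

python3 -m inch '[[[0.0027,-0.0027,0.03],[0,0,0],0.093],[[0,0,0.03],[0,0,0],0.093],[[0,0,0.03],[0,0,0],0.093],[[0,0,0.025],[0,0,0],0.093],[[0,0,0.02],[0,0,0],0.093],[[0,0,0.015],[0,0,0],0.093],[[0,0,0.012],[0,0,0],0.093],[[0,0,0],[0,0,0],0.093]]'
python3 -c "
from h import *
need([.606,-.3125,.059],np.radians(-13.1))
cv2.imwrite('pics/w4.png',snapshot('wrist')[:,:,::-1])
crop(snapshot('side'),300,240,500,440,3,'pics/s4.png')"
```

```text
clock: 6.85
ee_pos: [0.6061, -0.3086, 0.0618]
eef_rot: [-0.001, 0.783, 0.622, -0.0]
wrist_force: [0.0, -0.3, 0.0]
width: 1.001
pos [ 0.6061 -0.3086  0.0618] shift mm [-3.8  0.8  2.8] tooly yaw -13.09
 turn [-0.15 -0.05  0.01] shift in goal axes mm [-3.8  0.8  2.8]
 turn [ 9.0000e-02 -2.4000e-01 -1.7999e+02] shift in goal axes mm [ 3.8 -0.8  2.8]
```

View pics/w4.png

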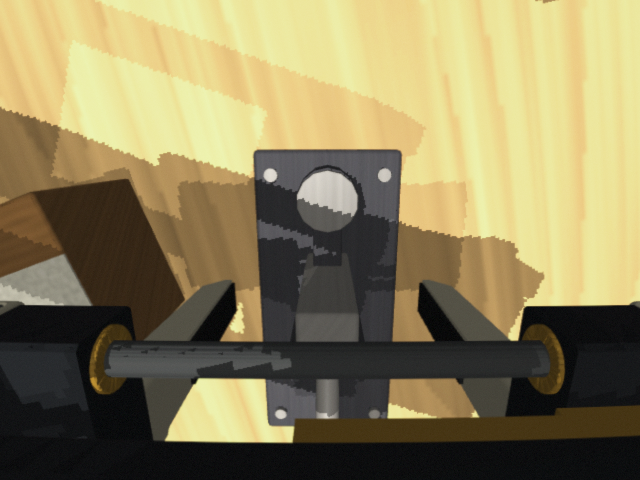

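View pics/s4.png

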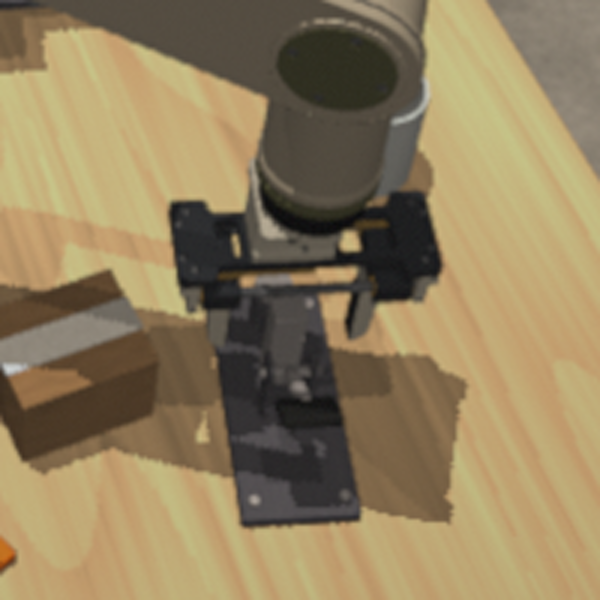

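```bash

python3 -c "
from h import *
W=cam('wrist'); np.set_printoptions(precision=4,suppress=True)
print(onz(W,328,200,.06)); 
for p in ((254,152),(401,151)): print(onz(W,*p,.012))
need([.606,-.3125,.059],np.radians(-13.1))"
```

```text
[ 0.6183 -0.2619  0.06  ]
[ 0.5802 -0.2296  0.012 ]
[ 0.6667 -0.2493  0.012 ]
pos [ 0.6074 -0.3097  0.0644] shift mm [-3.  -0.7  5.4] tooly yaw -13.14
 turn [ 0.04  0.01 -0.04] shift in goal axes mm [-3.  -0.7  5.4]
 turn [  0.01  -0.06 179.96] shift in goal axes mm [3.  0.7 5.4]
```

```bash

python3 -m inch '[[[-0.002,0,0.004],[0,0,0],0.093],[[0,0,0],[0,0,0],0.05],[[0,0,0],[0,0,0],0],[[0,0,0],[0,0,0],0],[[0,0,0],[0,0,0],0],[[0,0,0],[0,0,0],0],[[0,0,0],[0,0,0],0]]'
python3 -m inch '[[[0,0,0],[0,0,0],0],[[0,0,-0.005],[0,0,0],0],[[0,0,-0.01],[0,0,0],0],[[0,0,-0.015],[0,0,0],0],[[0,0,-0.015],[0,0,0],0],[[0,0,0],[0,0,0],0]]'
python3 -c "
from h import *
for i in range(3): need([.606,-.3125,.059])
cv2.imwrite('pics/w5.png',snapshot('wrist')[:,:,::-1])
crop(snapshot('side'),300,240,500,440,3,'pics/s5.png')"
```

```text
clock: 7.65
ee_pos: [0.6065, -0.3117, 0.0597]
eef_rot: [0.0, 0.784, 0.621, -0.0]
wrist_force: [0.1, 0.4, -0.2]
width: 0.53
clock: 8.25
ee_pos: [0.6082, -0.3127, 0.1084]
eef_rot: [0.002, 0.784, 0.621, 0.001]
wrist_force: [1.3, -0.3, -5.9]
width: 0.281
pos [ 0.6082 -0.3127  0.1084] shift mm [-0.2 -2.4 49.4] tooly yaw -13.19
pos [ 0.6082 -0.3127  0.1084] shift mm [-0.2 -2.4 49.4] tooly yaw -13.19
pos [ 0.6082 -0.3127  0.1084] shift mm [-0.2 -2.4 49.4] tooly yaw -13.19
```

View pics/w5.png

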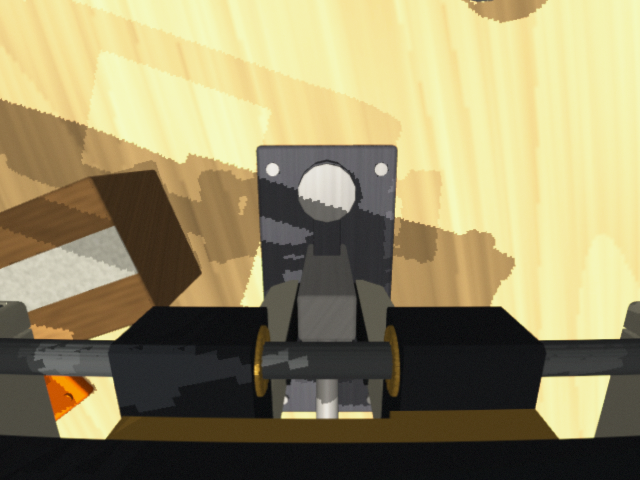

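View pics/s5.png

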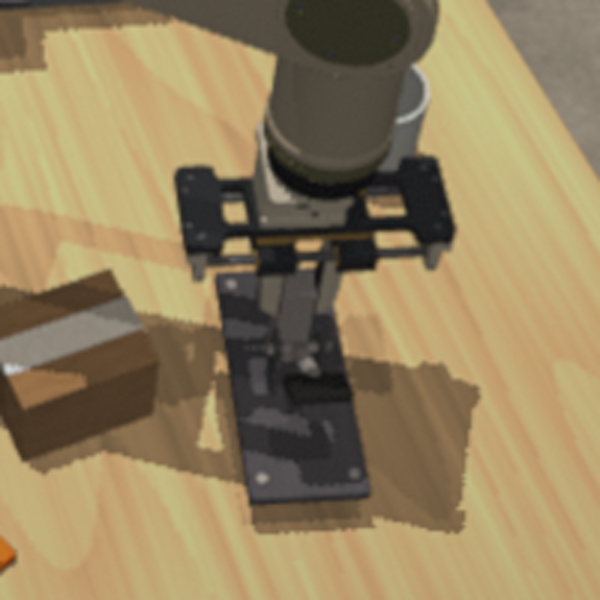

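```bash

python3 -c "
from h import *
p,M=tool(); W=cam('wrist'); np.set_printoptions(precision=4,suppress=True)
s=onz(W,327,192,p[2]+.0003);print(s,'saddle in tool',M.T@(s-p))
for px in ((258,147),(397,146)): print('base front in tool',M.T@(onz(W,*px,p[2]-.0477)-p))
L=np.array([.496,.0905,0]);yaw=np.radians(79.1);x=np.array([np.cos(yaw),np.sin(yaw),0])
need(L-.12*x+[0,0,.19],yaw-np.pi/2)
print(sense()['q'])
"
```

```text
[ 0.6184 -0.2598  0.1058] saddle in tool [ 0.0534 -0.0008 -0.0003]
base front in tool [ 0.0747 -0.0413  0.0476]
base front in tool [0.0751 0.0405 0.0477]
pos [ 0.6069 -0.312   0.1055] shift mm [ 246.6 -194.9  -84.9] tooly yaw -13.19
 turn [ 0.08  0.03 -2.29] shift in goal axes mm [ 254.2 -185.1  -84.5]
 turn [  0.04  -0.13 177.71] shift in goal axes mm [-254.2  185.1  -84.5]
[-0.5499  0.4198  1.3546  0.      1.3658 -0.3197]
```

The lift began before the jaws had shut fully. In the wrist picture the base is 139 px wide, which puts its underside at about 34 mm, so the grip is about 13 mm too high on the post. I'll set the jack down and regrip.

```bash

python3 -m inch '[[[0,0,0.01],[0,0,0],0],[[0,0,0.01],[0,0,0],0],[[0,0,0.008],[0,0,0],0],[[0,0,0],[0,0,0],0]]'
python3 -m inch '[[[0,0,0.003],[0,0,0],0],[[0,0,0],[0,0,0],0]]'
python3 -m inch '[[[0,0,0.003],[0,0,0],0],[[0,0,0],[0,0,0],0]]'

```

```text
clock: 8.75
ee_pos: [0.6054, -0.3111, 0.0742]
eef_rot: [-0.002, 0.784, 0.621, -0.001]
wrist_force: [-0.4, -0.3, -7.2]
width: 0.279
clock: 8.95
ee_pos: [0.6065, -0.3117, 0.0734]
eef_rot: [-0.0, 0.784, 0.621, -0.0]
wrist_force: [-0.3, 0.4, -7.2]
width: 0.279
clock: 9.15
ee_pos: [0.6069, -0.3119, 0.0731]
eef_rot: [0.001, 0.784, 0.621, 0.0]
wrist_force: [-6.7, 3.8, 7.9]
width: 0.277
```

Contact came at about 72 mm, as expected. Release, go down 13 mm and regrip with a longer wait.

```bash

python3 -m inch '[[[0,0,0],[0,0,0],0.06],[[0,0,0],[0,0,0],0.06],[[0,0,0],[0,0,0],0.06],[[0,0,0],[0,0,0],0.06],[[0,0,0.005],[0,0,0],0.06],[[0,0,0.005],[0,0,0],0.06],[[0,0,0],[0,0,0],0.06]]'
python3 -c "
from h import *
need([.606,-.3125,.059])"
python3 -m inch '[[[0,0,0],[0,0,0],0.06],[[0,0,0],[0,0,0],0.06]]'
```

```text
clock: 9.85
ee_pos: [0.6057, -0.3112, 0.059]
eef_rot: [-0.001, 0.784, 0.621, -0.0]
wrist_force: [-0.0, -0.9, -0.8]
width: 0.644
pos [ 0.6057 -0.3112  0.059 ] shift mm [-1.1  0.6 -0. ] tooly yaw -13.19
clock: 10.05
ee_pos: [0.6065, -0.3118, 0.0606]
eef_rot: [0.0, 0.784, 0.621, 0.0]
wrist_force: [0.7, -0.1, -0.0]
width: 0.646
```

```bash

python3 -m inch '[[[0,0,0],[0,0,0],0],[[0,0,0],[0,0,0],0],[[0,0,0],[0,0,0],0],[[0,0,0],[0,0,0],0],[[0,0,0],[0,0,0],0],[[0,0,0],[0,0,0],0],[[0,0,0],[0,0,0],0],[[0,0,0],[0,0,0],0],[[0,0,0],[0,0,0],0],[[0,0,0],[0,0,0],0]]'
python3 -m inch '[[[0,0,-0.005],[0,0,0],0],[[0,0,-0.01],[0,0,0],0],[[0,0,-0.015],[0,0,0],0],[[0,0,-0.015],[0,0,0],0],[[0,0,0],[0,0,0],0],[[0,0,0],[0,0,0],0]]'
python3 -c "
from h import *
need([.606,-.3125,.059])
cv2.imwrite('pics/w6.png',snapshot('wrist')[:,:,::-1])"
```

```text
clock: 11.05
ee_pos: [0.6066, -0.3118, 0.0607]
eef_rot: [0.0, 0.784, 0.621, 0.0]
wrist_force: [2.4, -0.8, -0.4]
width: 0.278
clock: 11.65
ee_pos: [0.6072, -0.3122, 0.1071]
eef_rot: [0.001, 0.784, 0.621, 0.0]
wrist_force: [-0.8, 0.5, -7.0]
width: 0.277
pos [ 0.6072 -0.3122  0.1071] shift mm [-0.6 -1.2 48.1] tooly yaw -13.19
```

View pics/w6.png

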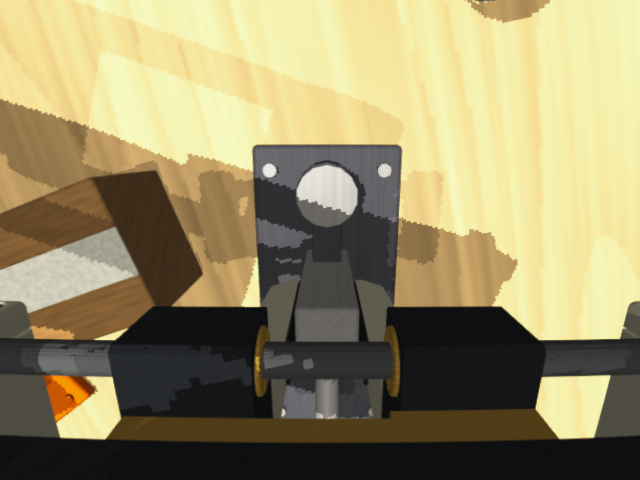

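```bash

python3 -c "
from h import *
p,M=tool(); W=cam('wrist'); np.set_printoptions(precision=4,suppress=True)
print('saddle in tool',M.T@(onz(W,327,195,p[2]-.0005)-p))
for px in ((253,146),(401,146)): print('base front in tool',M.T@(onz(W,*px,p[2]-.0485)-p))
L=np.array([.496,.0905,0]);yaw=np.radians(79.1);x=np.array([np.cos(yaw),np.sin(yaw),0])
need(L-.122*x+[0,0,.19],yaw-np.pi/2)
"
```

```text
saddle in tool [ 0.0519 -0.0007  0.0005]
base front in tool [ 0.0753 -0.0444  0.0485]
base front in tool [0.0752 0.043  0.0485]
pos [ 0.6065 -0.3118  0.1059] shift mm [ 244.5 -194.5  -84.3] tooly yaw -13.19
 turn [ 0.02  0.01 -2.29] shift in goal axes mm [ 252.1 -184.6  -84.1]
 turn [  0.01  -0.03 177.71] shift in goal axes mm [-252.1  184.6  -84.1]
```

The base is now 148 px wide, so the grip height is right. The saddle sits about 51 mm ahead in tool x.

```bash

python3 -m inch '[[[0,0,-0.02],[0,0,-1.1],0],[[0,0,-0.03],[0,0,-1.2],0],[[0,0,-0.034],[0,0,0],0],[[0.02,-0.0146,0],[0,0,0],0],[[0.034,-0.025,0],[0,0,0],0],[[0.04,-0.03,0],[0,0,0],0],[[0.04,-0.03,0],[0,0,0],0],[[0.04,-0.03,0],[0,0,0],0],[[0.034,-0.025,0],[0,0,0],0],[[0.024,-0.0155,0],[0,0,0],0]]'
python3 -m inch '[[[0.015,-0.0125,0],[0,0,0],0],[[0.005,-0.002,0],[0,0,0],0],[[0,0,0],[0,0,0],0],[[0,0,0],[0,0,0],0],[[0,0,0],[0,0,0],0]]'
python3 -c "
from h import *
cv2.imwrite('pics/w7.png',snapshot('wrist')[:,:,::-1])
L=np.array([.496,.0905,0]);yaw=np.radians(79.1);x=np.array([np.cos(yaw),np.sin(yaw),0])
need(L-.122*x+[0,0,.064],yaw-np.pi/2)
print(sense()['wrist_force'],sense()['width'])"
```

```text
clock: 12.7
ee_pos: [0.4812, -0.0493, 0.1886]
eef_rot: [-0.001, 0.771, 0.637, -0.0]
wrist_force: [1.0, -0.0, -8.2]
width: 0.273
clock: 13.2
ee_pos: [0.4731, -0.0303, 0.1895]
eef_rot: [0.0, 0.771, 0.636, -0.0]
wrist_force: [-0.3, -0.4, -6.8]
width: 0.274
pos [ 0.4731 -0.0303  0.1895] shift mm [  1.   -0.3 125.5] tooly yaw -10.95
 turn [-0.02  0.01 -0.05] shift in goal axes mm [  0.9  -0.3 125.5]
 turn [2.0000e-02 3.0000e-02 1.7995e+02] shift in goal axes mm [ -0.9   0.3 125.5]
[ 0.67521136  0.51739935 -7.54220604] 0.2777846312581587
```

View pics/w7.png

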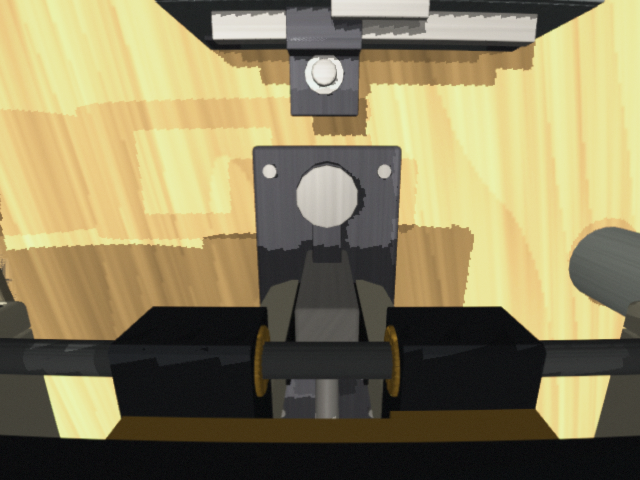

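The wrist view shows the shoe dead ahead. The bolt is at (324,73), the shoe's front edge runs from (291,115) to (358,115), and the rail is parallel to the jack.

```bash

python3 -c "
from h import *
p,M=tool(); W=cam('wrist'); np.set_printoptions(precision=4,suppress=True)
f=lambda u,v,z:(onz(W,u,v,z),M.T@(onz(W,u,v,z)-p))
print('pipe?');print('bolt',f(324,73,.083),f(324,71,.09));print('shoe',f(291,115,.082),f(358,115,.082))
print('rail front',f(212,39,.094),f(535,47,.094))
print('saddle',f(327,195,p[2]-.0005))
"
```

```text
pipe?
bolt (array([0.4946, 0.0948, 0.083 ]), array([ 0.1269, -0.0026,  0.1064])) (array([0.4946, 0.0946, 0.09  ]), array([ 0.1267, -0.0026,  0.0994]))
shoe (array([0.4652, 0.0714, 0.082 ]), array([ 0.0983, -0.0271,  0.1075])) (array([0.5136, 0.0619, 0.082 ]), array([0.0982, 0.0223, 0.1074]))
rail front (array([0.424 , 0.1287, 0.094 ]), array([ 0.1468, -0.0783,  0.0955])) (array([0.6399, 0.0829, 0.094 ]), array([0.1428, 0.1424, 0.0954]))
saddle (array([0.4823, 0.0209, 0.189 ]), array([ 0.052 , -0.0007,  0.0005]))
```

```bash

python3 -m inch '[[[0,-0.0018,0.015],[0,0,0],0],[[0,0,0.025],[0,0,0],0],[[0,0,0.03],[0,0,0],0],[[0,0,0.025],[0,0,0],0],[[0,0,0.016],[0,0,0],0],[[0,0,0.008],[0,0,0],0],[[0,0,0.005],[0,0,0],0],[[0,0,0],[0,0,0],0],[[0,0,0],[0,0,0],0]]'
python3 -c "
from h import *
p,M=tool(); W=cam('wrist')
cv2.imwrite('pics/w8.png',snapshot('wrist')[:,:,::-1])
crop(snapshot('side'),220,160,380,320,3.5,'pics/s8.png')
print(p,sense()['wrist_force'],sense()['width'])"
```

```text
clock: 14.15
ee_pos: [0.4718, -0.0292, 0.0665]
eef_rot: [0.001, 0.771, 0.637, 0.0]
wrist_force: [-0.4, 0.4, -6.7]
width: 0.277
[ 0.47178537 -0.02924043  0.06647737] [ 0.74104733  0.21655727 -6.72935284] 0.2796722394014089
```

View pics/w8.png

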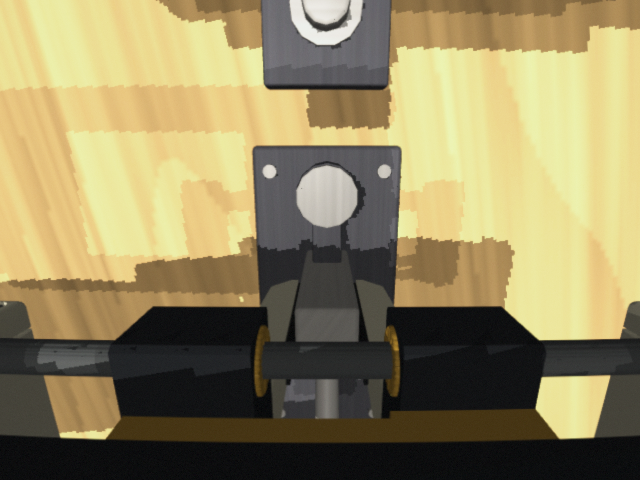

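View pics/s8.png

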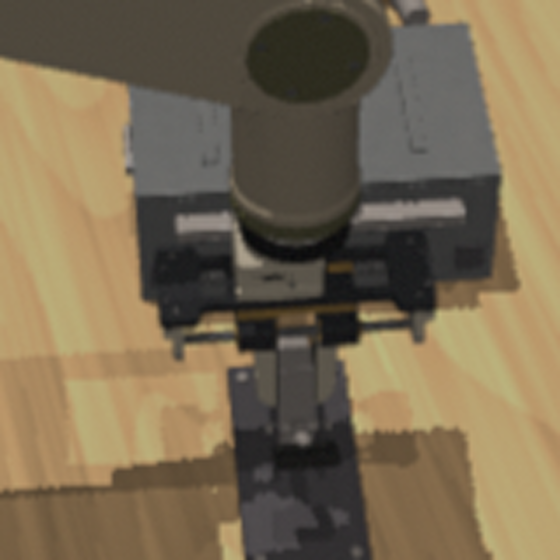

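```bash

python3 -c "
from h import *
p,M=tool(); W=cam('wrist'); np.set_printoptions(precision=4,suppress=True)
f=lambda u,v,z:(onz(W,u,v,z),M.T@(onz(W,u,v,z)-p))
print('shoe',f(264,84,.082),f(390,84,.082),f(264,88,.082))
print('bolt',f(326,10,.084))
print('saddle',f(327,196,p[2]-.0005))
"
```

```text
shoe (array([0.4652, 0.0721, 0.082 ]), array([ 0.0982, -0.0258, -0.0153])) (array([0.5146, 0.0626, 0.082 ]), array([ 0.0982,  0.0245, -0.0152])) (array([0.4648, 0.0707, 0.082 ]), array([ 0.0967, -0.0259, -0.0153]))
bolt (array([0.4944, 0.0929, 0.084 ]), array([ 0.1242, -0.001 , -0.0173]))
saddle (array([0.481 , 0.0215, 0.0662]), array([ 0.0515, -0.0007,  0.0005]))
```

```bash

python3 -m inch '[[[0.008,0,0],[0,0,0],0],[[0.01,0,0],[0,0,0],0],[[0.01,0,0],[0,0,0],0],[[0.01,0,0],[0,0,0],0],[[0.01,0,0],[0,0,0],0],[[0.01,0,0],[0,0,0],0],[[0.0085,0,0],[0,0,0],0],[[0.007,0,0],[0,0,0],0],[[0,0,0],[0,0,0],0],[[0,0,0],[0,0,0],0]]'
python3 -c "
from h import *
print(tool()[0])
cv2.imwrite('pics/w9.png',snapshot('wrist')[:,:,::-1])
crop(snapshot('top'),230,200,370,320,5,'pics/t9.png')"
```

```text
clock: 15.25
ee_pos: [0.4849, 0.0431, 0.0656]
eef_rot: [0.0, 0.771, 0.637, -0.0]
wrist_force: [-0.2, -0.5, -6.7]
width: 0.278
[0.48489345 0.04312162 0.06557227]
```

View pics/w9.png

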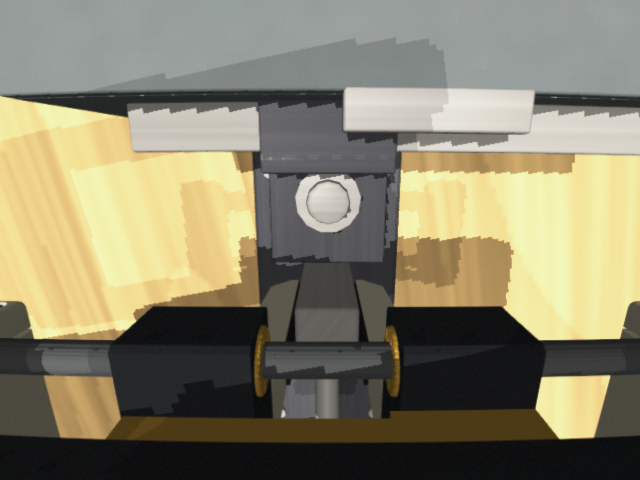

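```bash

python3 -c "
from h import *
p,M=tool(); W=cam('wrist'); np.set_printoptions(precision=4,suppress=True)
f=lambda u,v,z:M.T@(onz(W,u,v,z)-p)
print('bolt',f(328,202,.084),f(328,202,.09),'shoe front',f(270,262,.082),f(384,262,.082))
print('saddle old px',f(327,196,p[2]-.0005))
"
```

```text
bolt [ 0.0513 -0.0003 -0.0184] [ 0.0521 -0.0003 -0.0244] shoe front [ 0.0242 -0.0262 -0.0164] [ 0.0241  0.0247 -0.0164]
saddle old px [ 0.0515 -0.0007  0.0005]
```

The bolt projects onto the saddle within 1 mm in both axes. Lower to the bench.

```bash

python3 -m inch '[[[0,0,0.002],[0,0,0],0],[[0,0,0.002],[0,0,0],0],[[0,0,0],[0,0,0],0]]'
python3 -m inch '[[[0,0,0.001],[0,0,0],0],[[0,0,0],[0,0,0],0]]'
python3 -m inch '[[[0,0,0.001],[0,0,0],0],[[0,0,0],[0,0,0],0]]'

```

```text
clock: 15.65
ee_pos: [0.4846, 0.0429, 0.0612]
eef_rot: [-0.0, 0.771, 0.637, -0.0]
wrist_force: [-0.1, -0.3, -7.5]
width: 0.278
clock: 15.85
ee_pos: [0.4851, 0.043, 0.0609]
eef_rot: [0.0, 0.771, 0.637, 0.0]
wrist_force: [-1.4, -0.8, -4.1]
width: 0.275
clock: 16.05
ee_pos: [0.4853, 0.0429, 0.0607]
eef_rot: [0.0, 0.771, 0.637, 0.0]
wrist_force: [-5.4, -2.8, 4.2]
width: 0.276
```

```bash

python3 -m inch '[[[0,0,0],[0,0,0],0.06],[[0,0,0],[0,0,0],0.06],[[0,0,0],[0,0,0],0.06],[[0,0,0],[0,0,0],0.06],[[0,0,0],[0,0,0],0.06],[[0,0,0],[0,0,0],0.06]]'
python3 -m inch '[[[0,0,-0.01],[0,0,0],0.06],[[0,0,-0.02],[0,0,0],0.06],[[0,0,-0.025],[0,0,0],0.06],[[0,0,-0.025],[0,0,0],0.06],[[0,0,0],[0,0,0],0.06],[[0,0,0],[0,0,0],0.06]]'
python3 -c "
from h import *
p,M=tool(); print(p); W=cam('wrist')
cv2.imwrite('pics/w10.png',snapshot('wrist')[:,:,::-1])
crop(snapshot('side'),220,160,380,320,3.5,'pics/s10.png')
crop(snapshot('top'),230,200,370,320,5,'pics/t10.png')"
```

```text
clock: 16.65
ee_pos: [0.485, 0.0431, 0.0596]
eef_rot: [0.0, 0.771, 0.637, 0.0]
wrist_force: [-0.4, -0.3, 0.3]
width: 0.645
clock: 17.25
ee_pos: [0.4856, 0.0431, 0.1407]
eef_rot: [0.001, 0.771, 0.637, 0.001]
wrist_force: [0.8, 0.2, 0.0]
width: 0.645
[0.48563794 0.04310316 0.14073666]
```

View pics/w10.png

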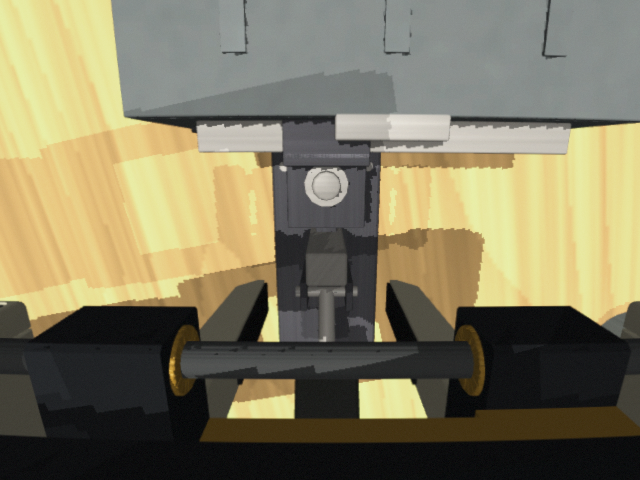

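View pics/s10.png

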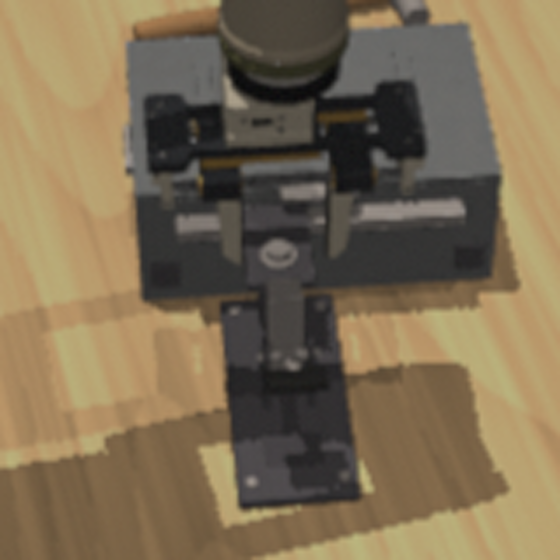

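The jack stands square under the shoe, with the bolt at (326,185) in line with the post, and the chest has not moved. Now move back over the handle pad with the fingers shut.

```bash

python3 -m inch '[[[-0.025,0,0],[0,0,0],0.06],[[-0.03,0,0],[0,0,0],0],[[-0.025,0,0],[0,0,0],0],[[-0.008,0,0],[0,0,0],0],[[0,0,0],[0,0,0],0],[[0,0,0],[0,0,0],0],[[0,0,0],[0,0,0],0],[[0,0,0],[0,0,0],0],[[0,0,0],[0,0,0],0]]'
python3 -m inch '[[[0,0,0.01],[0,0,0],0],[[0,0,0.005],[0,0,0],0],[[0,0,0.005],[0,0,0],0],[[0,0,0],[0,0,0],0]]'
python3 -c "
from h import *
p,M=tool(); print(p); W=cam('wrist')
cv2.imwrite('pics/w11.png',snapshot('wrist')[:,:,::-1])
crop(snapshot('side'),220,160,380,320,3.5,'pics/s11.png')"
```

```text
clock: 18.3
ee_pos: [0.4684, -0.0427, 0.1396]
eef_rot: [-0.0, 0.771, 0.637, 0.0]
wrist_force: [-0.4, -0.3, 0.7]
width: 0.023
clock: 18.7
ee_pos: [0.4675, -0.0431, 0.1183]
eef_rot: [-0.001, 0.771, 0.637, -0.001]
wrist_force: [-0.5, 0.6, 0.8]
width: 0.007
[ 0.4674868  -0.04311849  0.11832961]
```

View pics/s11.png

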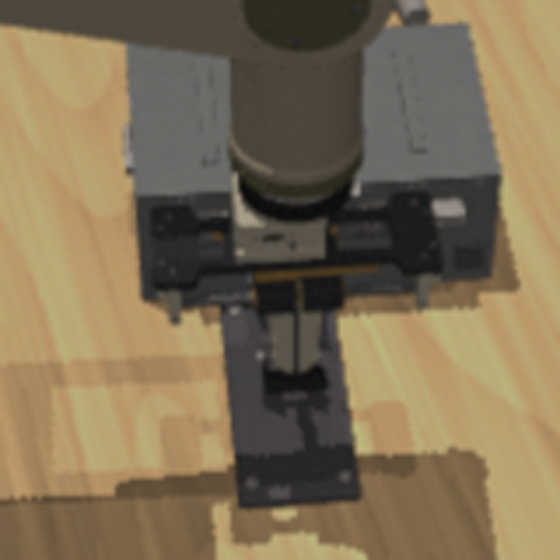

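View pics/w11.png

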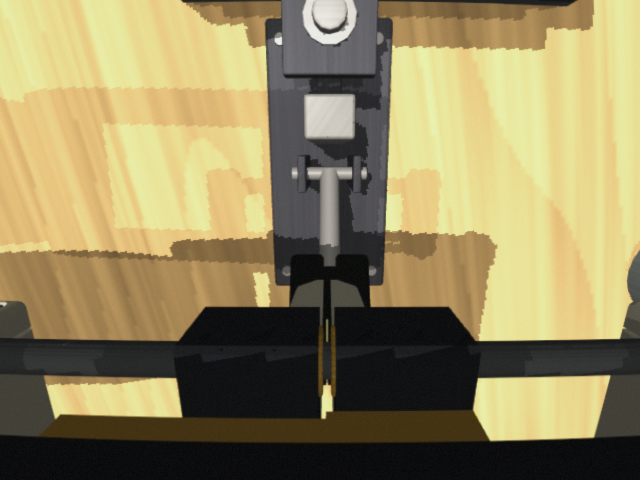

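```bash

python3 -m inch '[[[0,0,0.005],[0,0,0],0],[[0,0,0.005],[0,0,0],0],[[-0.002,0,0.005],[0,0,0],0],[[-0.003,0,0.005],[0,0,0],0],[[-0.0025,0,0.005],[0,0,0],0],[[0,0,0],[0,0,0],0]]'
python3 -m inch '[[[-0.002,0,0.005],[0,0,0],0],[[-0.002,0,0.005],[0,0,0],0],[[-0.0015,0,0.005],[0,0,0],0],[[0,0,0],[0,0,0],0]]'
python3 -c "
from h import *
p,M=tool(); print(p); W=cam('wrist')
cv2.imwrite('pics/w12.png',snapshot('wrist')[:,:,::-1])
crop(snapshot('side'),220,160,380,320,3.5,'pics/s12.png')"
```

```text
clock: 19.4
ee_pos: [0.4674, -0.051, 0.0946]
eef_rot: [0.0, 0.771, 0.637, 0.0]
wrist_force: [1.2, 0.2, 5.3]
width: 0.009
clock: 19.8
ee_pos: [0.4666, -0.0561, 0.0803]
eef_rot: [0.0, 0.771, 0.637, 0.001]
wrist_force: [-1.7, 2.8, 13.5]
width: 0.006
[ 0.46658418 -0.0561117   0.08033802]
```

View pics/s12.png

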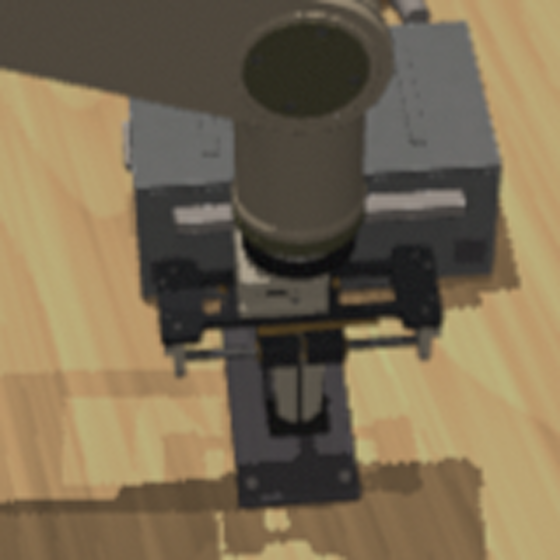

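View pics/w12.png

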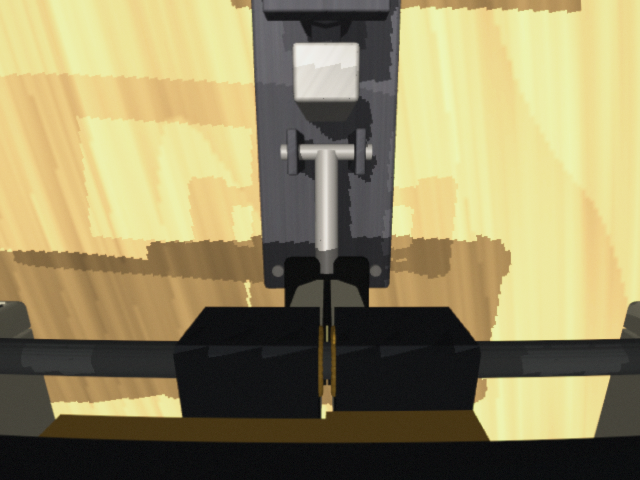

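The handle is going down and the load has come on (13.5 N). The jack stays put. I'll continue to the stop.

```bash

python3 -m inch '[[[-0.001,0,0.004],[0,0,0],0],[[-0.001,0,0.004],[0,0,0],0],[[-0.0005,0,0.004],[0,0,0],0],[[0,0,0.002],[0,0,0],0],[[0,0,0],[0,0,0],0]]'
python3 -m inch '[[[0,0,0.002],[0,0,0],0],[[0,0,0],[0,0,0],0]]'
python3 -c "
from h import *
p,M=tool(); print(p); W=cam('wrist')
cv2.imwrite('pics/w13.png',snapshot('wrist')[:,:,::-1])
crop(snapshot('side'),220,160,380,320,3.5,'pics/s13.png')"
```

```text
clock: 20.4
ee_pos: [0.4661, -0.0584, 0.0666]
eef_rot: [0.0, 0.771, 0.637, 0.001]
wrist_force: [-2.9, 2.8, 14.9]
width: 0.004
clock: 20.6
ee_pos: [0.4662, -0.0585, 0.0651]
eef_rot: [0.0, 0.771, 0.637, 0.001]
wrist_force: [-4.6, 3.6, 17.3]
width: 0.006
[ 0.46615371 -0.05853428  0.06510198]
```

View pics/s13.png

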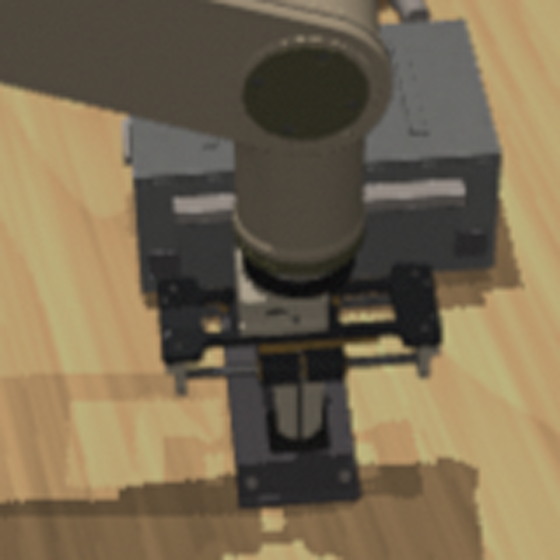

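View pics/w13.png

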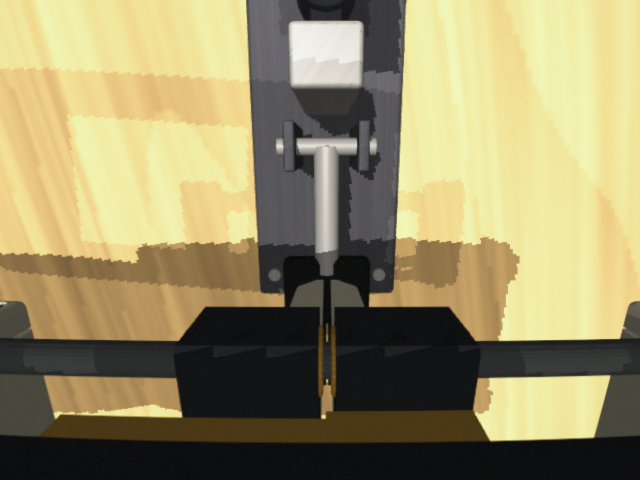

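```bash

python3 -m inch '[[[0,0,0.002],[0,0,0],0],[[0,0,0],[0,0,0],0],[[0,0,0],[0,0,0],0]]'
python3 -c "
from h import *
np.set_printoptions(precision=4,suppress=True)
S=cam('side')
im=snapshot('side'); crop(im,220,160,380,320,3.5,'pics/s14.png')
# rail ends, top edge: before s10 (463,200) now (463,181)
x=np.array([np.cos(np.radians(79.1)),np.sin(np.radians(79.1)),0])
" 
```

```text
clock: 21.0
ee_pos: [0.4663, -0.0586, 0.0645]
eef_rot: [0.0, 0.771, 0.637, 0.001]
wrist_force: [-12.6, 4.8, 31.8]
width: 0.008
```

View pics/s14.png

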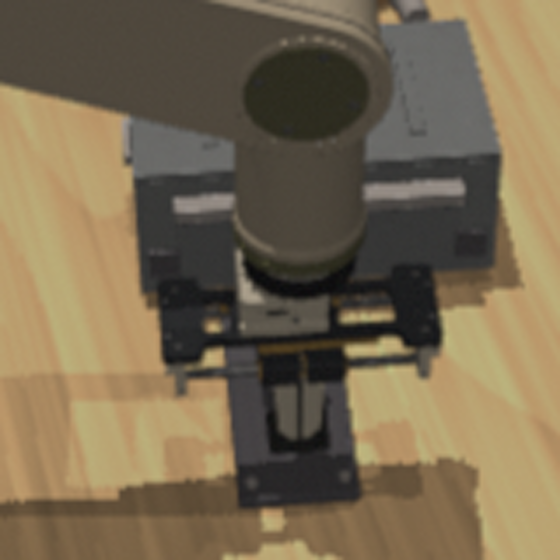

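The force jump to 32 N shows the handle on its stop. The rail's right end rose from row 200 to row 180 in the crop, so the chest is lifted. Let the handle back up slowly.

```bash

python3 -m inch '[[[0,0,-0.004],[0,0,0],0],[[0,0,-0.004],[0,0,0],0],[[0.001,0,-0.004],[0,0,0],0],[[0.001,0,-0.004],[0,0,0],0],[[0.0015,0,-0.004],[0,0,0],0],[[0.002,0,-0.004],[0,0,0],0],[[0.002,0,-0.004],[0,0,0],0],[[0.002,0,-0.004],[0,0,0],0],[[0.003,0,-0.005],[0,0,0],0],[[0.003,0,-0.006],[0,0,0],0]]'
python3 -m inch '[[[0,0,-0.006],[0,0,0],0],[[0,0,-0.01],[0,0,0],0],[[0,0,-0.01],[0,0,0],0],[[0,0,0],[0,0,0],0],[[0,0,0],[0,0,0],0]]'
python3 -c "
from h import *
p,M=tool(); print(p); W=cam('wrist')
cv2.imwrite('pics/w15.png',snapshot('wrist')[:,:,::-1])
crop(snapshot('side'),220,160,380,320,3.5,'pics/s15.png')"
```

```text
clock: 22.05
ee_pos: [0.468, -0.0431, 0.1044]
eef_rot: [-0.0, 0.771, 0.637, -0.0]
wrist_force: [1.5, 0.7, 0.5]
width: 0.008
clock: 22.55
ee_pos: [0.4685, -0.0434, 0.131]
eef_rot: [0.0, 0.771, 0.637, 0.0]
wrist_force: [-0.1, -0.1, 0.1]
width: 0.002
[ 0.46854427 -0.04344803  0.1309732 ]
```

View pics/s15.png

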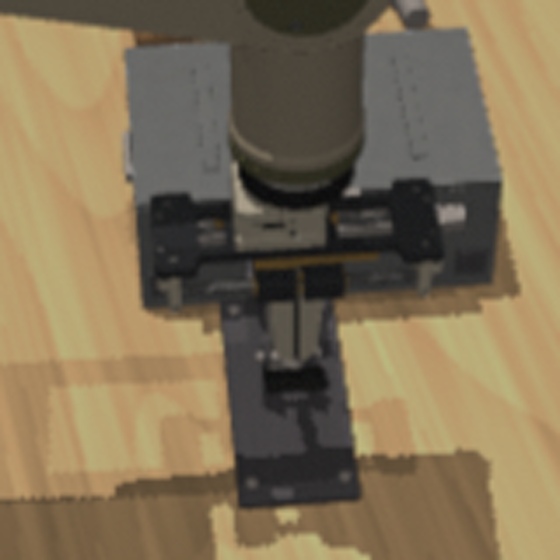

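View pics/w15.png

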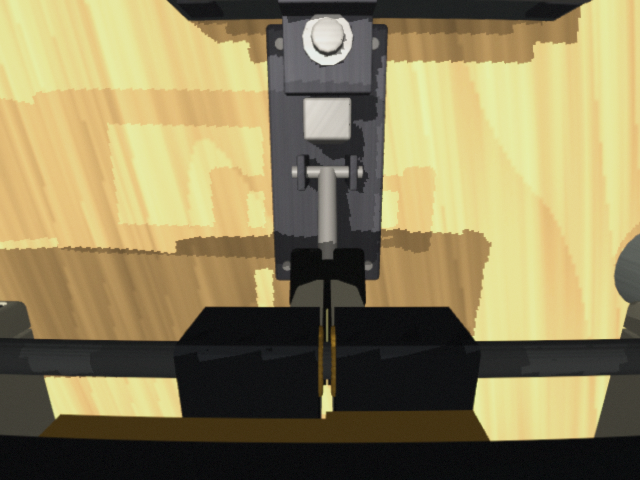

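The chest is back on the bench but has crept a little toward the jack: its front lower edge went from row 300 to row 308 in the crop. I'll measure the offset between bolt and post.

```bash

python3 -c "
from h import *
p,M=tool(); W=cam('wrist'); np.set_printoptions(precision=4,suppress=True)
f=lambda u,v,z:M.T@(onz(W,u,v,z)-p)
a=f(327,38,.085);b=f(327,118,.1);print('bolt-post',a-b, a,b)
print('shoe front', f(285,93,.082)-b,f(371,93,.082)-b)
print('base front', f(268,25,.012)-b,f(386,25,.012)-b)
K,D,Mm,o=cam('wrist')
im=cv2.imread('pics/w15.png');cv2.imwrite('pics/w15c.png',cv2.resize(im[0:150,250:410],None,fx=5,fy=5,interpolation=2)[:, :800])
im=cv2.imread('pics/w11.png');cv2.imwrite('pics/w11c.png',cv2.resize(im[0:150,250:410],None,fx=5,fy=5,interpolation=2)[:, :800])
"
```

```text
bolt-post [0.0431 0.0001 0.015 ] [ 0.1323 -0.0006  0.0453] [ 0.0892 -0.0006  0.0303]
shoe front [ 0.0153 -0.0239  0.018 ] [0.0152 0.0251 0.018 ]
base front [ 0.0729 -0.0428  0.088 ] [0.0728 0.0432 0.088 ]
```

View pics/w15c.png

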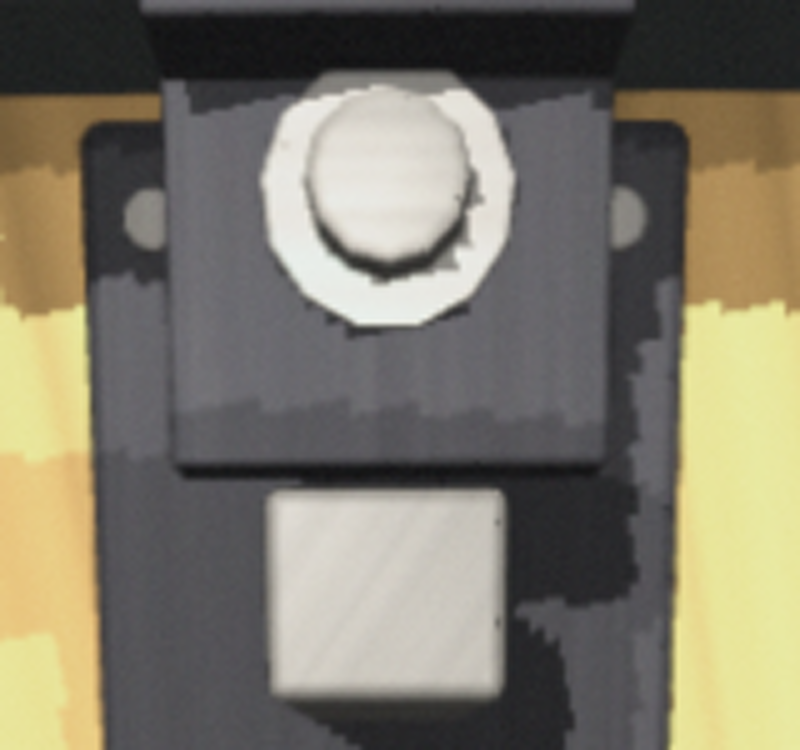

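View pics/w11c.png

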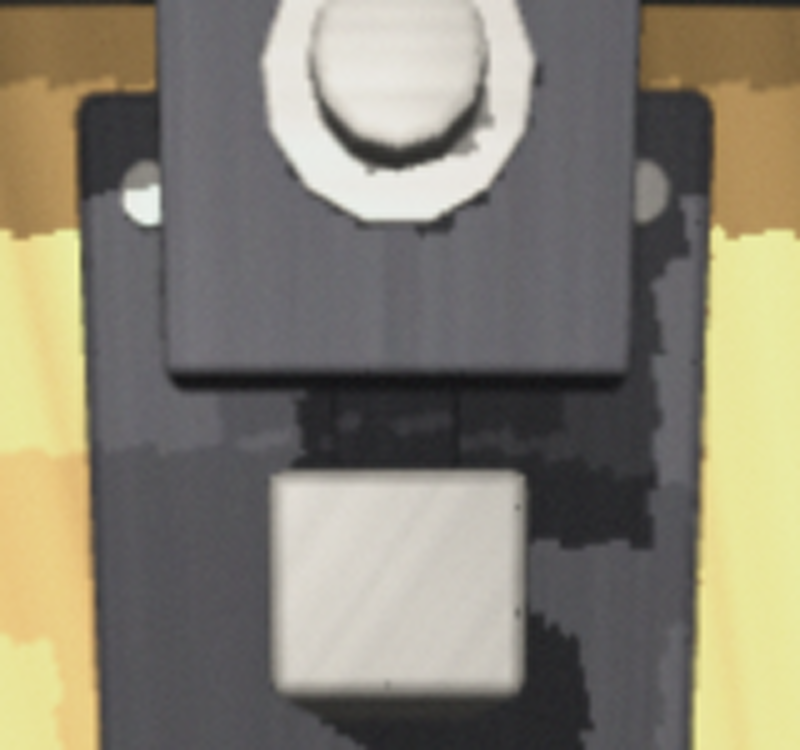

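The shoe now sits about 7 mm nearer the post than nominal. That is inside the 15 mm tolerance, and the lift tilts the shoe back toward the chest, so I'll do the final stroke.

```bash

python3 -m inch '[[[0,0,0.007],[0,0,0],0],[[0,0,0.006],[0,0,0],0],[[0,0,0.005],[0,0,0],0],[[0,0,0.005],[0,0,0],0],[[-0.002,0,0.005],[0,0,0],0],[[-0.003,0,0.005],[0,0,0],0],[[-0.0025,0,0.005],[0,0,0],0],[[-0.002,0,0.005],[0,0,0],0],[[-0.002,0,0.005],[0,0,0],0],[[-0.0015,0,0.005],[0,0,0],0]]'
python3 -m inch '[[[-0.001,0,0.004],[0,0,0],0],[[-0.001,0,0.004],[0,0,0],0],[[-0.0005,0,0.004],[0,0,0],0],[[0,0,0.002],[0,0,0],0],[[0,0,0],[0,0,0],0]]'
python3 -m inch '[[[0,0,0.002],[0,0,0],0],[[0,0,0],[0,0,0],0]]'
```

```text
clock: 23.65
ee_pos: [0.4665, -0.0554, 0.0786]
eef_rot: [-0.0, 0.771, 0.637, 0.001]
wrist_force: [-3.3, 8.0, 16.2]
width: 0.002
clock: 24.15
ee_pos: [0.466, -0.0574, 0.0651]
eef_rot: [-0.001, 0.771, 0.637, 0.001]
wrist_force: [-5.2, 9.3, 18.7]
width: 0.005
clock: 24.35
ee_pos: [0.4662, -0.0574, 0.0645]
eef_rot: [-0.001, 0.771, 0.637, 0.001]
wrist_force: [-13.5, 10.4, 33.3]
width: 0.007
```

```bash

python3 -m inch '[[[0,0,-0.0005],[0,0,0],0],[[0,0,0],[0,0,0],0],[[0,0,0],[0,0,0],0],[[0,0,0],[0,0,0],0]]'
python3 -c "
from h import *
cv2.imwrite('pics/w16.png',snapshot('wrist')[:,:,::-1])
cv2.imwrite('pics/t16.png',snapshot('top')[:,:,::-1])
crop(snapshot('side'),220,160,380,320,3.5,'pics/s16.png')"
```

```text
clock: 24.75
ee_pos: [0.4662, -0.0574, 0.0647]
eef_rot: [-0.0, 0.771, 0.637, 0.001]
wrist_force: [-11.6, 9.1, 28.9]
width: 0.003
```

View pics/s16.png

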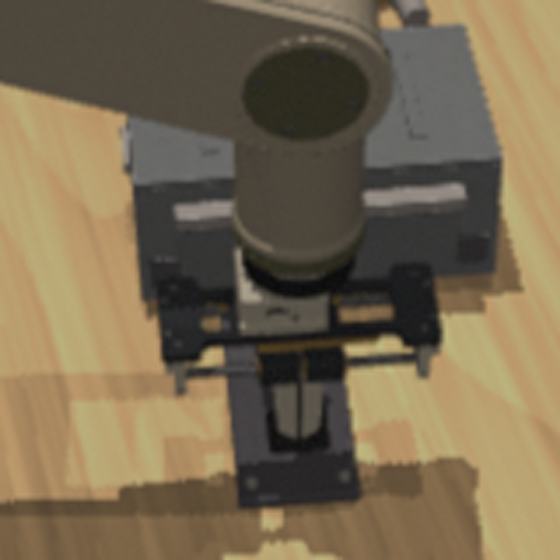

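View pics/w16.png

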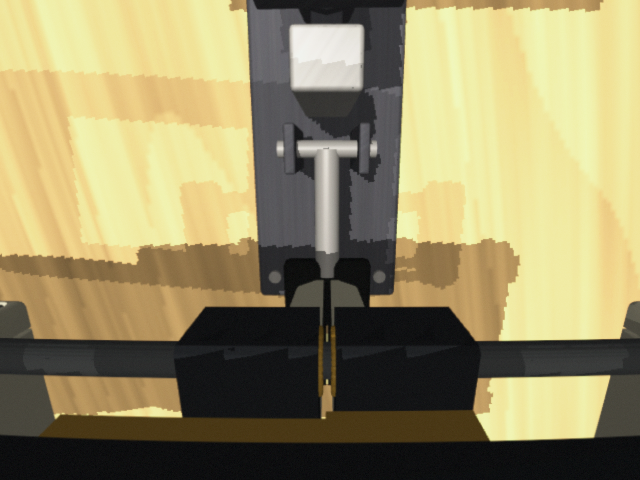

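View pics/t16.png

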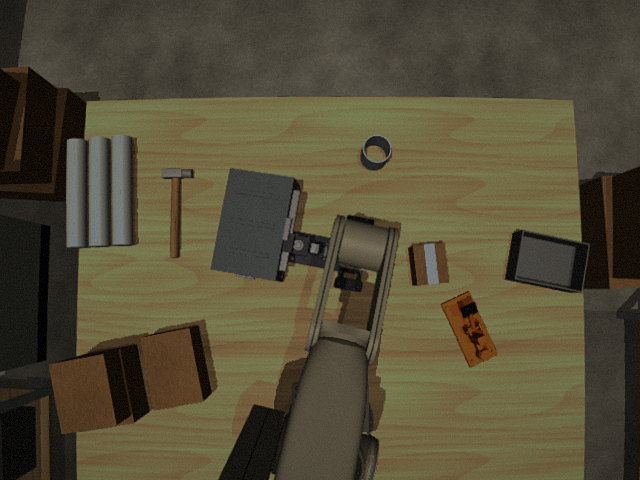

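```bash

python3 -c "
import cv2
im=cv2.imread('pics/t16.png');cv2.imwrite('pics/t16c.png',cv2.resize(im[215:275,270:340],None,fx=10,fy=10,interpolation=2))
im=cv2.imread('pics/w16.png');cv2.imwrite('pics/w16c.png',cv2.resize(im[0:120,240:420],None,fx=4,fy=4,interpolation=2))"
```

```text
(no output)
```

View pics/t16c.png

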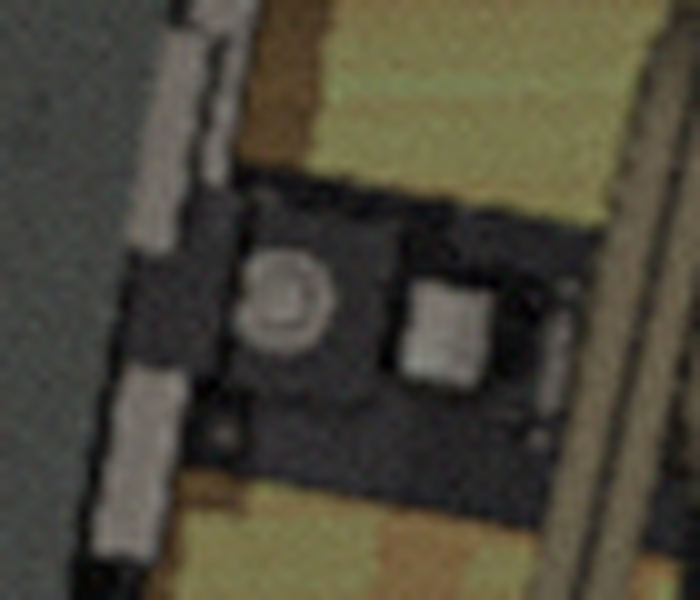

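View pics/w16c.png

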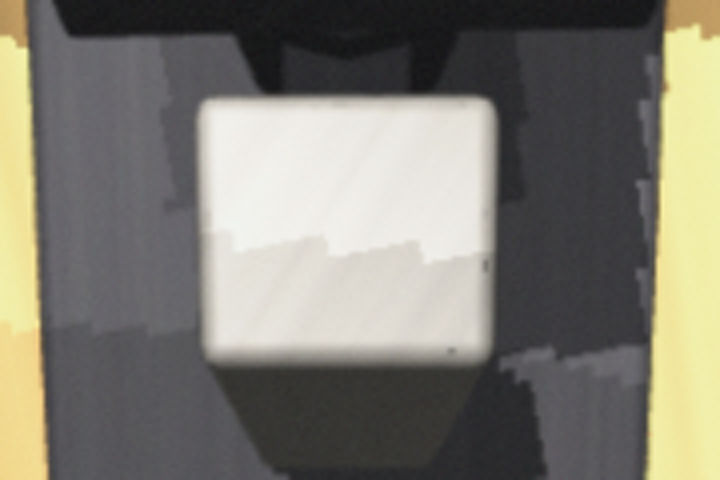

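```bash

python3 -c "
from h import *
np.set_printoptions(precision=4,suppress=True)
T=cam('top');c=lambda x,y:(270+x/10-.45,215+y/10-.45)
b=onz(T,*c(285,300),.105);p=onz(T,*c(447,335),.1);M=tool()[1]
print(b,p,M.T@(b-p))
W=cam('wrist')
sf=onz(W,327,8,.09); po=onz(W,327,58,.1); print('shoe front-post',M.T@(sf-po))
for n,u,v,z in (('pipe',376,149,.1),('hammer',177,174,.02)): print(n,onz(T,u,v,z))
print(sense()['wrist_force'],sense()['clock'])
"
```

```text
[0.495  0.0869 0.105 ] [0.486  0.0434 0.1   ] [ 0.0445  0.0007 -0.0049]
shoe front-post [0.0191 0.     0.01  ]
pipe [ 0.7594 -0.1266  0.1   ]
hammer [0.7095 0.4465 0.02  ]
[-10.6767  10.0447  30.0278] 24.9
```

```bash
python3 -c "
from rig import *
print(finish_job())"
```

```text
the job is handed in; nothing more can be done
None
```

I ran the whole sequence and handed the job in at about 25 s of the 72 s allowed. No verdict is reported back.

- **Lid:** I pushed it shut with the closed fingers. The force rose to 9 N at plate height, and the side picture showed it flat.
- **Setting the jack:** The first grip closed late and held too high on the post, so I put the jack down and regripped. I then slid it under the shoe and set it on the bench. The bolt and saddle agreed within 1 mm.
- **Trial stroke:** The handle went down to its stop (force jump to 32 N) and the chest lifted. I then let the handle back up and moved off it, and the chest settled on the bench.
- **Final push:** The handle is held on its stop with about 30 N. In the side picture the front edge is clearly raised, but I did not measure its height.

**Checks that were off:**
- **Chest:** It crept about 7 mm toward the jack during the trial stroke. I left it, since the limit is 40 mm.
- **Saddle:** In the final pose it is about 3 mm (wrist camera) to 7 mm (top camera) off the lift point, within the allowed 15 mm. The two cameras do not agree exactly.
- **Sideways force:** The held handle also shows about 15 N sideways at the wrist. The jack showed no movement.

The carton, pipe and hammer look unmoved in the last top picture.

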